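# Roll a branch log into the sawing cradle and butt it against the stop

### The arm

A 7-joint arm with a two-finger parallel gripper is mounted at the origin on the work surface. World frame = base frame: x ahead of the robot, y to its left, z up, the work surface at z = 0. Lengths are in m, angles in rad, forces in N, time in s.
With the tool pointing down it reaches from about 0.4 to 0.875 m from the base axis. Payload 19.3 kg.
Tool frame: the origin (TCP) lies on the centre line of the jaws, within the pads' length; the fingertips stand 8 mm ahead of it and the grasp point (between the pads) lies 11 mm behind it (bot.tip_extent is the distance from the TCP to the fingertips, in m); x points along the fingers, y is the direction in which the jaws open and shut, and the axes are right-handed (so a half turn about x gives the same grasp; the last joint's range is limited). The gripper opens to 85 mm and grips with 20 to 120 N. Pads are 22 mm wide; open, the fingers measure 114 mm over their backs; the gripper's body (76 mm by 85 mm) begins 54 mm behind the grasp point. The pads swing forward as they close: fully open they stand 13 mm farther back than shut.
Start: joints at [1.137, 0.521, -0.036, 1.599, 0.021, 1.021, -0.113], TCP at [0.222, -0.584, 0.239] pointing down, gripper open.
Joint ranges: [-2.91, 2.91], [-0.3, 2.13], [-1.5, 1.42], [0.17, 2.43], [-1.26, 4.41], [0.16, 1.93], [-2.52, 2.52]. Speed limits (rad/s): [1.89, 1.89, 2.39, 2.39, 3.01, 3.01, 3.01].

### API

Orientations are given as [roll, pitch, yaw] about the fixed x, y, z axes, in that order (R = Rz(yaw) Ry(pitch) Rx(roll)).
In Python, from workcell import sensors, imaging, order, bot gives the robot as it stands.
- The arm moves only by the tool arm_command, never from a script. Its argument "commands" is a list of rows, each an object of numbers: "dx", "dy", "dz": the shift along the tool's x, y, z in cm; "twist": the turn about the tool's x in rad. A call has 1 to 12 rows; each row is the pose to reach, as a shift and turn from the pose measured when the call began, along the tool's axes at that moment; what a row does not reach only later rows make up. A row lasts 1/12 s, in which the tool goes at most 41.7 mm and 7.16 degrees, less where a joint would pass 70% of its speed; a pose out of reach is approached as far as the arm can. A call with a gripper value outside its range is refused whole. "grip" is the closure, from -1 (fully open) to 1 (shut), set as the call begins (left out, the last holds). The fingers move at their own pace and stop on an object; "squeeze" is the grip in N (left out, the last holds). Time passes only in rows, so rows that repeat a pose let the fingers close. It gives the time, the measured TCP pose, the force and the opening at its end, in the units of the state.
- sensors.observe(): the state, without advancing time (a new reading comes with each control period).
- imaging.grab_frame(name): name is "scene" or "side" or "wrist"; returns the picture (400x640x3 uint8, red, green, blue); there is no depth.
- imaging.camera_info(name): a dict with "fx", "fy", "cx", "cy" (pixels), "dist_coeffs" ([k1, k2, p1, p2, k3] as OpenCV has them; the pictures are not rectified), "origin" and "attitude" of the camera in the world. Camera axes: x right, y down, z forward; pixel columns grow to the right and rows downward; lengths in m; the calibration is good to about 2 mm. A picture is of the moment at which its call begins: read the wrist's pose just before it. camera_info takes no time and is no camera call; for the wrist camera it gives the pose at the moment of the call.
- order.job_done(): hands the job in, once; it reports no verdict.
The state is a dict: "clock": time; "qpos": joint angles; "qd": joint speeds; "joint_efforts": joint torques, N m; "position": TCP position; "tool_rot": TCP orientation; "force": force on the tool from outside, world axes, zero at the start; "moment": the same for the moment, N m; "grip_width": finger opening in m.
Only numpy, scipy, OpenCV 4.12 (cv2) and the standard library are available. Lean on these libraries where they do the work, as an engineer would, in place of code of your own. Each camera call takes 0.05 s, during which the arm holds its last target.

### The job

Roll the branch log that lies on the table over to the wooden sawing cradle with your fingertips, up the cradle's ramp and over its low edge, so that it drops into the V; then push on the log's near end until its far end butts against the cradle's end stop. Push only: never take the log between the fingers or lift it. Leave it lying still in the V, and do not disturb the other things on the table.

Things in the scene. Friction and masses are not known exactly. Their poses are not given: they have to be found in the camera images.
- log_center (a point): Centre of the log, on its axis: a straight piece of branch with bark and sawn ends, 56 mm in diameter, 150 mm long, 0.24 kg, the only log lying loose on the table. Its x runs along the log and at the start points as the cradle's x does within 0.25 rad; y and z turn as it rolls. Let go, it rolls a few cm on the table, and back down the ramp.
- cradle_v (a point): Wooden sawing cradle, fixed to the table: a V trough 220 mm long. The point is on the bottom line of the V, 1.5 mm above the table, at the near face of the end stop (upright board 16 mm thick, 100 mm wide, 52 mm high). x: level, along the V towards the stop (V from x = -220 mm to 0). y: level, across the V, away from the side where the log starts. z: up.
- cradle_crest (a point): Middle of the crest of the cradle's low front cheek, 12 mm above the table, 110 mm from the stop's face, axes as cradle_v. On the log's side (-y) a ramp of 10 degrees, as long as the V, comes up to it from the table, 66 mm away; on the other side the cheek falls at 22 degrees to the V's bottom line, 25 mm away.
- cradle_seat (a point): Where the log's centre is when it lies in the V and touches the stop: 75 mm before the stop's face, 7 mm to the -y side of the V's bottom line, 34 mm above the table, axes as cradle_v. Behind it the rear cheek rises at 45 degrees to 42 mm above the table, backed by a rail that ends 54 mm past the V's bottom line; two saw guides on the rail are 66 mm high.
- cut_log: Bystander: finished piece of log standing on end, 60 mm in diameter, 100 mm high. Origin: centre of its underside.
- planter: Bystander: log planter standing on end, 60 mm in diameter, with a green sprig, about 150 mm high in all. Origin: centre of its underside.
- jar: Bystander: open clear glass jar, 92 mm in diameter, 110 mm high. Origin: centre of its underside.
- tub: Bystander: empty white plastic tub, 90 mm wide at the rim, 48 mm high. Origin: centre of its underside.
- bowl: Bystander: empty white plastic bowl, 110 mm wide, 42 mm high. Origin: centre of its underside.
- scissors: Bystander: scissors with red handles lying flat, 165 mm long, 70 mm wide, 10 mm high, blades along +x. Origin: under the pivot.
- saw: Bystander: folded pruning saw with a black handle lying flat along its x, 200 mm long, 30 mm wide, 20 mm high. Origin: centre of its underside.

How it is judged:
On the way:
1. the log has been rolled along the table: turned over by about half a turn or more (angle between log_center's own z axis and vertical above 2.2 rad).
At the end, for the whole second after the job is handed in: The log lies still in the V, resting on both cheeks (axis within 5 mm across and 3 mm in height of its seated place, parallel to the V within 0.05 rad), its far end within 4 mm of the end stop (y of log_center in the frame of cradle_v between -0.012 and -0.002 m and z of log_center in the frame of cradle_v between 0.03 and 0.036 m and x of log_center in the frame of cradle_v between -0.079 and -0.071 m and angle between the x axis of log_center and the x axis of cradle_v, either way round below 0.05 rad and linear speed of log below 0.01 m/s); the robot touches nothing.
It fails at once if the log is taken between the fingers (x of the grasp point in the frame of log_center between -0.07 and 0.07 m and y of the grasp point in the frame of log_center between -0.02 and 0.02 m and z of the grasp point in the frame of log_center between -0.02 and 0.02 m).
It fails at once if the log is lifted off the table before the cradle (height (world z) of log_center above 0.038 m and y of log_center in the frame of cradle_v below -0.11 m).
It fails at once if the log is lifted over the cradle (height (world z) of log_center above 0.052 m).
It fails at once if another thing on the table is shifted by more than 20 mm or tipped over (distance of any of cut_log, planter, jar, tub, bowl, scissors, saw from where it was at the start of the episode above 0.02 m or angle between any of cut_log, planter, jar, tub, bowl, scissors, saw's own z axis and vertical above 0.4 rad).
It also fails if it takes over 72 s, if anything falls off the work surface, if the arm or the gripper's body presses on something with over 40 N, if the wrist force passes 120 N, or if a joint passes its speed limit or range.

## Working session

There is one attempt and no reset: what is moved stays moved. The work goes in short steps, Python scripts to look and compute and a tool call to move; the robot and the scene stay as the last step left them, time stands still between calls to the robot, and variables do not carry over. Pictures are saved under pics/ and viewed, and the job is handed in when it is done.

Besides the shell and the picture viewer there is one more tool, called after "Call:" as name(argument=value, ...), one argument or row to a line, values as JSON. arm_command: Moves the arm, as the interface text tells. Its arguments: {"type":"object","properties":{"commands":{"type":"array"},"grip":{"type":"number"},"squeeze":{"type":"number"}},"required":["commands"]}

```bash
mkdir -p pics; ls; python3 - <<'E'
from workcell import sensors, imaging, order, bot
import cv2,numpy as np
s=sensors.observe(); print(s); print(bot.tip_extent)
for n in ["scene","side","wrist"]:
    i=imaging.camera_info(n); print(n,i)
    f=imaging.grab_frame(n); cv2.imwrite(f"pics/{n}0.png",f[:,:,::-1])
E
```

```text
pics
{'clock': 0.0, 'qpos': array([ 1.13677255,  0.52204785, -0.03631915,  1.59996025,  0.02118502,
        1.02108848, -0.1127931 ]), 'qd': array([ 0.00079838, -0.00023463,  0.00125908,  0.00094299,  0.0009165 ,
       -0.00176096, -0.00102625]), 'joint_efforts': array([-1.86278237e-03, -9.27088666e+01,  1.97872773e+00, -3.69932520e+01,
        1.78262562e-02,  8.20602640e-03,  2.88895512e-05]), 'position': array([ 0.22226516, -0.58381642,  0.23872182]), 'tool_rot': array([-1.50854205,  1.56967677,  1.99685545]), 'force': array([ 0.23129916, -0.58516322, -0.54116985]), 'moment': array([-0.0010867 , -0.00382464, -0.01371788]), 'grip_width': 0.08558225000401287}
0.008
scene {'fx': 456.0860329627804, 'fy': 456.0860329627804, 'cx': 311.7735196841011, 'cy': 204.0529302306181, 'dist_coeffs': array([-0.02549125,  0.        ,  0.        ,  0.        ,  0.        ]), 'origin': array([1.38275625, 0.37956232, 0.63025464]), 'attitude': array([-2.15332851,  0.00866585,  2.0295366 ])}
side {'fx': 376.86543438958745, 'fy': 376.86543438958745, 'cx': 320.6241297672064, 'cy': 202.92466631347372, 'dist_coeffs': array([-0.00736674,  0.        ,  0.        ,  0.        ,  0.        ]), 'origin': array([ 0.50850894, -0.56337075,  0.59689325]), 'attitude': array([-2.32530895, -0.00309794, -0.15331456])}
wrist {'fx': 338.52948164291706, 'fy': 338.52948164291706, 'cx': 319.89811111056065, 'cy': 197.0254343513036, 'dist_coeffs': array([-0.04075407,  0.        ,  0.        ,  0.        ,  0.        ]), 'origin': array([ 0.28351172, -0.56122459,  0.37434545]), 'attitude': array([ 2.87565331e+00,  1.73304460e-03, -1.20689747e+00])}
```

View pics/scene0.png

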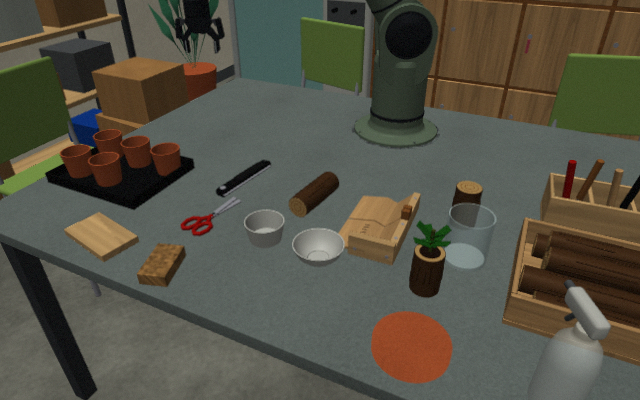

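View pics/side0.png

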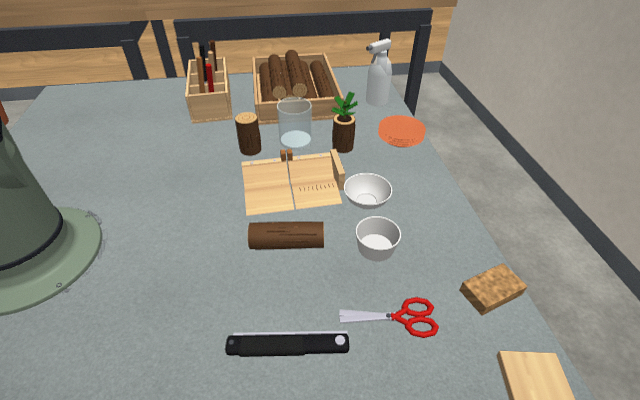

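View pics/wrist0.png

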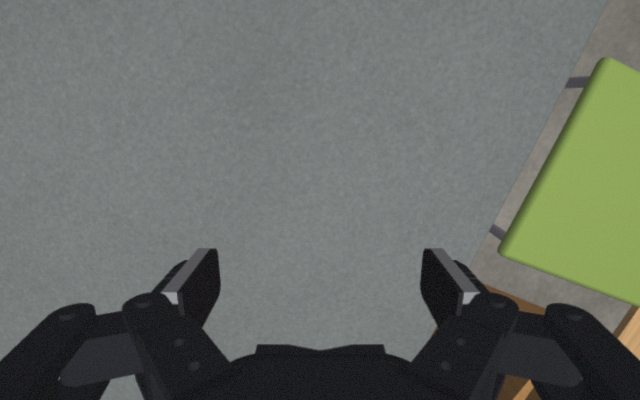

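```bash
cat > h.py <<'E'
import numpy as np,cv2
from scipy.spatial.transform import Rotation as R
from workcell import sensors, imaging, order, bot
def cam(n):
    i=imaging.camera_info(n); K=np.array([[i['fx'],0,i['cx']],[0,i['fy'],i['cy']],[0,0,1]])
    return K,np.array(i['dist_coeffs']),np.array(i['origin']),R.from_euler('xyz',i['attitude']).as_matrix()
def ray(c,uv):
    K,d,o,M=c; p=cv2.undistortPoints(np.array([[uv]],float),K,d)[0,0]
    return o,M@np.array([p[0],p[1],1])
def onz(c,uv,z):
    o,v=ray(c,uv); return o+v*(z-o[2])/v[2]
def proj(c,P):
    K,d,o,M=c; q=(np.atleast_2d(P)-o)@M
    return cv2.projectPoints(q,np.zeros(3),np.zeros(3),K,d)[0][:,0]
def tri(c1,u1,c2,u2):
    o1,v1=ray(c1,u1);o2,v2=ray(c2,u2)
    v1/=np.linalg.norm(v1);v2/=np.linalg.norm(v2)
    t=np.linalg.lstsq(np.c_[v1,-v2],o2-o1,rcond=None)[0]
    a=o1+t[0]*v1;b=o2+t[1]*v2
    return (a+b)/2,np.linalg.norm(a-b)
E
python3 - <<'E'
import cv2
a=cv2.imread('pics/side0.png');cv2.imwrite('pics/side0z.png',cv2.resize(a[140:265,220:420],None,fx=4,fy=4,interpolation=cv2.INTER_CUBIC))
a=cv2.imread('pics/scene0.png');cv2.imwrite('pics/scene0z.png',cv2.resize(a[160:280,240:440],None,fx=4,fy=4,interpolation=cv2.INTER_CUBIC))
E
```

```text
(no output)
```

View pics/side0z.png

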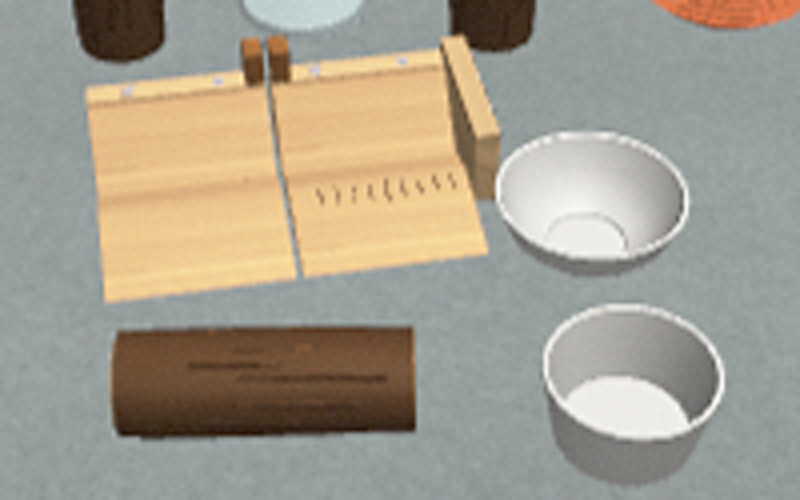

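View pics/scene0z.png

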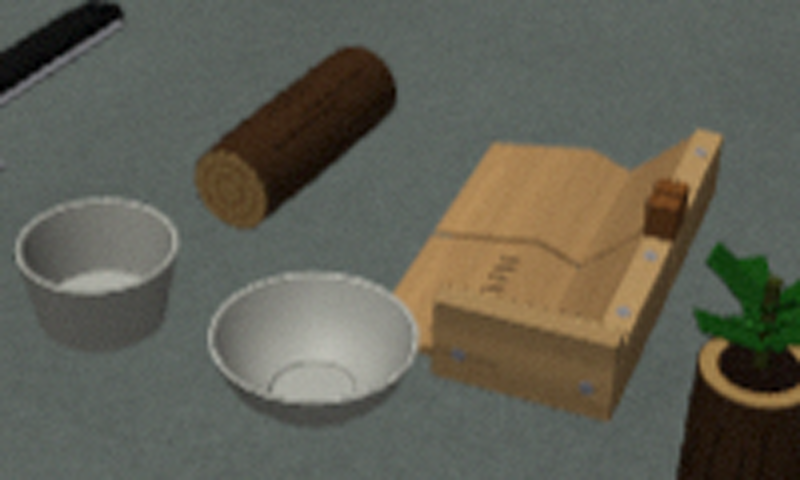

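```bash
cat > fit.py <<'E'
from h import *
from scipy.optimize import least_squares
cs,cc=cam('side'),cam('scene')
S=lambda u,v:(u/4+220,v/4+140)
C=lambda u,v:(u/4+240,v/4+160)
print('toeL tri',tri(cs,S(105,302),cc,C(495,143)))
print('toe',onz(cs,S(105,302),0),onz(cs,S(487,254),0), np.linalg.norm(onz(cs,S(105,302),0)-onz(cs,S(487,254),0)))
# cradle frame points (z rel. table)
obs=[(cs,S(105,302),(-.22,-.091,0)),(cs,S(487,254),(0,-.091,0)),(cc,C(495,143),(-.22,-.091,0)),
 (cc,C(595,150),(-.22,-.025,.012)),(cc,C(628,170),(-.22,0,.0015)),(cc,C(722,135),(-.22,.054,.042)),(cs,S(87,88),(-.22,.054,.042)),
 (cs,S(97,195),(-.22,0,.0015))]
def T(p,P):
    c,s=np.cos(p[2]),np.sin(p[2]); return np.array([p[0]+c*P[0]-s*P[1],p[1]+s*P[0]+c*P[1],P[2]])
f=lambda p:np.concatenate([proj(c,T(p,P))[0]-uv for c,uv,P in obs])
r=least_squares(f,[.6,.2,0.1],loss='soft_l1'); print('cradle_v',r.x,np.round(f(r.x).reshape(-1,2),1))
p=r.x; np.save('cradle.npy',p)
print('seat',T(p,(-.075,-.007,.034)),'crest',T(p,(-.11,-.025,.012)))
# log ends: scene end centre
obsL=[('c',cc,C(234,189),1)]
L0=onz(cc,C(234,189),.028); print('log +x end centre',L0)
# silhouettes
def logpts(q,sx):
    d=np.array([np.cos(q[2]),np.sin(q[2]),0]);n=np.array([-d[1],d[0],0]);th=np.linspace(0,2*np.pi,180)
    return np.array([q[0],q[1],.028])+d*sx*.075+.028*(np.cos(th)[:,None]*n+np.sin(th)[:,None]*np.array([0,0,1]))
def g(q):
    a=proj(cs,np.r_[logpts(q,1),logpts(q,-1)]); e=proj(cs,logpts(q,1)); l=proj(cs,logpts(q,-1))
    tl,br=S(112,380),S(415,432)
    out=[a[:,0].min()-S(112,0)[0], e[:,0].max()-S(416,0)[0], e[:,1].max()-S(0,432)[1], l[:,1].max()-S(0,437)[1], e[:,1].min()-S(0,327)[1], l[:,1].min()-S(0,329)[1]]
    out+=list(proj(cc,logpts(q,1)).mean(0)-C(234,189))
    b=proj(cc,logpts(q,-1)); out+=[b[:,0].max()-C(397,0)[0], b[:,1].min()-C(0,45)[1]]
    return np.array(out)
r=least_squares(g,[.45,.05,0]); print('log',r.x,np.round(r.fun,1)); np.save('log.npy',r.x)
c,s=np.cos(p[2]),np.sin(p[2]); d=r.x[:2]-p[:2]; print('log in cradle',c*d[0]+s*d[1],-s*d[0]+c*d[1],'rel yaw',r.x[2]-p[2])
tb=[onz(cs,S(u,v),.048) for u,v in [(544,372),(724,372)]]; print('tub rim',tb,'bowl rim',[onz(cs,S(u,v),.042) for u,v in [(496,195),(688,200),(590,262)]])
E
python3 fit.py
```

```text
toeL tri (array([ 0.43506804,  0.05314924, -0.00215119]), np.float64(0.00480817879452299))
toe [0.43691628 0.04816657 0.        ] [0.65524542 0.05464515 0.        ] 0.21842523616377493
cradle_v [0.65337024 0.1467578  0.01827712] [[-0.9 -1. ]
 [-0.2 -0.3]
 [-1.2 -0.2]
 [-1.1 -0.2]
 [-0.1  0.6]
 [-0.4  0.4]
 [-0.3 -1.2]
 [ 0.  -1.1]]
seat [0.5785107  0.13838826 0.034     ] crest [0.54384551 0.1197516  0.012     ]
log +x end centre [ 0.59135125 -0.05229753  0.028     ]
log [ 0.51998524 -0.04746418 -0.12115284] [-1.2  0.  -0.4  0.1 -1.8 -0.8 -2.1  0.2 -0.7 -0.6]
log in cradle -0.13691233856766297 -0.19175177553650782 rel yaw -0.13942995170947206
tub rim [array([ 0.65480309, -0.08205221,  0.048     ]), array([ 0.74216574, -0.09532263,  0.048     ])] bowl rim [array([0.65920626, 0.05770697, 0.042     ]), array([0.7644323 , 0.03754636, 0.042     ]), array([ 0.69811084, -0.00317839,  0.042     ])]
```

```bash
cat >> h.py <<'E'
def plan(P,jawyaw=None,verbose=True):
    s=sensors.observe(); M=R.from_euler('xyz',s['tool_rot']).as_matrix()
    d=M.T@(np.array(P)-s['position'])*100
    y=M[:,1]; cur=np.arctan2(y[1],y[0]); tw=None
    if jawyaw is not None:
        e=(jawyaw-cur+np.pi/2)%np.pi-np.pi/2; tw=-e if M[2,0]<0 else e
    print('pos',s['position'],'jaw yaw',round(cur,4),'toolx',M[:,0].round(3),'d(cm)',d.round(2),'twist',tw,'t',s['clock'],'F',s['force'].round(1),'q7',s['qpos'][6].round(2),'gw',round(s['grip_width'],3))
E
python3 - <<'E'
from h import *
cs=cam('side')
print([onz(cs,u,.01).round(3) for u in [(230,345),(350,340),(230,333),(347,332),(395,315),(340,317)]])
plan([.5,-.14,.24],-.121)
E
```

```text
[array([ 0.409, -0.257,  0.01 ]), array([ 0.603, -0.278,  0.01 ]), array([ 0.408, -0.236,  0.01 ]), array([ 0.601, -0.264,  0.01 ]), array([ 0.69 , -0.246,  0.01 ]), array([ 0.595, -0.235,  0.01 ])]
pos [ 0.22225864 -0.58390493  0.23886755] jaw yaw -1.207 toolx [-0.     0.001 -1.   ] d(cm) [ -0.09 -31.6  -41.75] twist -1.0860480201153067 t 0.15 F [0.2 0.5 0.1] q7 -0.11 gw 0.085
```

Call:
arm_command(
  commands=[
    {"dy": -2, "dz": -2.7, "twist": -0.08},
    {"dy": -4.5, "dz": -6, "twist": -0.18},
    {"dy": -7, "dz": -9.3, "twist": -0.28},
    {"dy": -9.5, "dz": -12.5, "twist": -0.38},
    {"dy": -12, "dz": -15.8, "twist": -0.48},
    {"dy": -14.5, "dz": -19, "twist": -0.58},
    {"dy": -17, "dz": -22.4, "twist": -0.68},
    {"dy": -19.5, "dz": -25.7, "twist": -0.78},
    {"dy": -22, "dz": -29, "twist": -0.88},
    {"dy": -24.5, "dz": -32.3, "twist": -0.98},
    {"dy": -27, "dz": -35.6, "twist": -1.05},
    {"dy": -29, "dz": -38.3, "twist": -1.086},
  ],
  grip=-1,
)

```text
validation failed for argument at $.co...
```

Call:
arm_command(
  commands=[
    {"dx": 0},
    {"dx": 0},
    {"dx": 0},
  ],
)

```text
validation failed for argument at $.co...
```

```bash
python3 - <<'E'
from h import *
plan([.515,-.15,.24],-.121)
f=imaging.grab_frame('wrist'); cv2.imwrite('pics/w1.png',f[:,:,::-1])
plan([.515,-.15,.24],-.121)
print(imaging.camera_info('wrist'))
E
```

```text
pos [ 0.22225864 -0.58390493  0.23886755] jaw yaw -1.207 toolx [-0.     0.001 -1.   ] d(cm) [ -0.09 -30.14 -42.8 ] twist -1.0860480201153067 t 0.15 F [0.2 0.5 0.1] q7 -0.11 gw 0.085
pos [ 0.22230764 -0.58394049  0.23896188] jaw yaw -1.207 toolx [-0.     0.001 -1.   ] d(cm) [ -0.09 -30.14 -42.79] twist -1.0860248048449206 t 0.2 F [ 0.2 -0.1  0.2] q7 -0.11 gw 0.085
{'fx': 338.52948164291706, 'fy': 338.52948164291706, 'cx': 319.89811111056065, 'cy': 197.0254343513036, 'dist_coeffs': array([-0.04075407,  0.        ,  0.        ,  0.        ,  0.        ]), 'origin': array([ 0.28353121, -0.56127498,  0.37450869]), 'attitude': array([ 2.87567663e+00,  1.40857242e-03, -1.20690749e+00])}
```

View pics/w1.png

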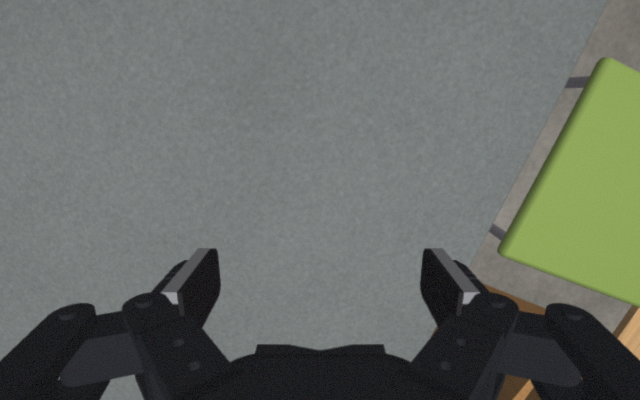

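Call:
arm_command(
  commands=[
    {"dx": 0, "dy": -2, "dz": -2.8, "twist": -0.08},
    {"dx": 0, "dy": -4.4, "dz": -6, "twist": -0.18},
    {"dx": 0, "dy": -6.7, "dz": -9.5, "twist": -0.28},
    {"dx": 0, "dy": -9, "dz": -12.8, "twist": -0.38},
    {"dx": 0, "dy": -11.4, "dz": -16, "twist": -0.48},
    {"dx": 0, "dy": -13.7, "dz": -19.5, "twist": -0.58},
    {"dx": 0, "dy": -16, "dz": -22.8, "twist": -0.68},
    {"dx": 0, "dy": -18.4, "dz": -26, "twist": -0.78},
    {"dx": 0, "dy": -20.7, "dz": -29.5, "twist": -0.88},
    {"dx": 0, "dy": -23, "dz": -32.8, "twist": -0.98},
    {"dx": 0, "dy": -25.4, "dz": -36, "twist": -1.05},
    {"dx": 0, "dy": -27.5, "dz": -39, "twist": -1.086},
  ],
  grip=-1,
)

```text
clock: 1.2
position: [0.4897, -0.1859, 0.2393]
tool_rot: [-2.967, 1.57, 1.629]
force: [2.0, -1.1, -0.1]
grip_width: 0.0857
```

Call:
arm_command(
  commands=[
    {"dx": 0, "dy": 0, "dz": 0, "twist": 0},
    {"dx": 0, "dy": 0, "dz": 0, "twist": 0},
    {"dx": 0, "dy": 0, "dz": 0, "twist": 0},
  ],
)

```text
clock: 1.45
position: [0.4895, -0.1863, 0.2391]
tool_rot: [-2.191, 1.57, 2.405]
force: [0.1, -1.1, -0.8]
grip_width: 0.0854
```

```bash
python3 - <<'E'
from h import *
f=imaging.grab_frame('wrist'); cv2.imwrite('pics/w2.png',f[:,:,::-1])
plan([.515,-.15,.24],-.121)
c=cam('wrist'); print(c[2])
import pickle; pickle.dump(c,open('w2.pkl','wb'))
E
```

```text
pos [ 0.48920354 -0.18686362  0.23911154] jaw yaw -0.1177 toolx [-0.001  0.    -1.   ] d(cm) [-0.09  2.13 -3.96] twist 0.00328100724063618 t 1.5 F [ 0.2  0.7 -0.4] q7 -0.05 gw 0.085
[ 0.49623248 -0.12188737  0.37467581]
```

View pics/w2.png

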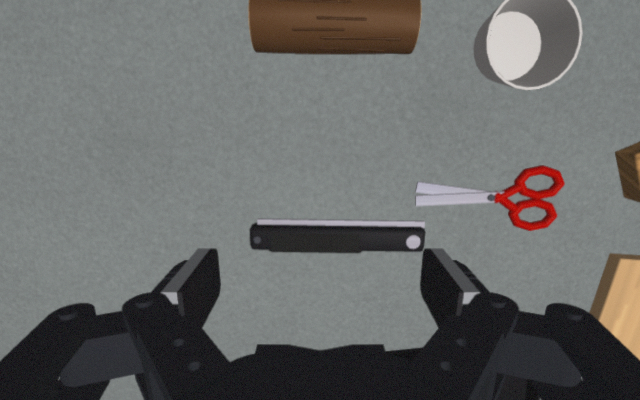

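Call:
arm_command(
  commands=[
    {"dx": 0, "dy": 0.5, "dz": -4, "twist": 0},
    {"dx": 0, "dy": 1, "dz": -8, "twist": 0},
    {"dx": 0, "dy": 1.5, "dz": -12, "twist": 0},
    {"dx": 0, "dy": 2, "dz": -15, "twist": 0},
    {"dx": 0, "dy": 2, "dz": -16, "twist": 0},
    {"dx": 0, "dy": 2, "dz": -16, "twist": 0},
    {"dx": 0, "dy": 2, "dz": -16, "twist": 0},
  ],
)

```text
clock: 2.08
position: [0.5276, -0.0317, 0.239]
tool_rot: [-1.133, 1.57, -2.823]
force: [-0.1, -1.1, -0.4]
grip_width: 0.0855
```

```bash
python3 - <<'E'
from h import *
f=imaging.grab_frame('wrist'); cv2.imwrite('pics/w3.png',f[:,:,::-1])
plan([.515,-.12,.1],-.121)
c=cam('wrist'); print(c[2])
import pickle; pickle.dump(c,open('w3.pkl','wb'))
E
```

```text
pos [ 0.52748679 -0.03234247  0.23901168] jaw yaw -0.12 toolx [-0.001 -0.001 -1.   ] d(cm) [13.91 -0.18  8.84] twist 0.0009723828235279619 t 2.1333 F [ 0.3 -0.3  0.5] q7 -0.38 gw 0.085
[0.53475218 0.0327348  0.37452969]
```

View pics/w3.png

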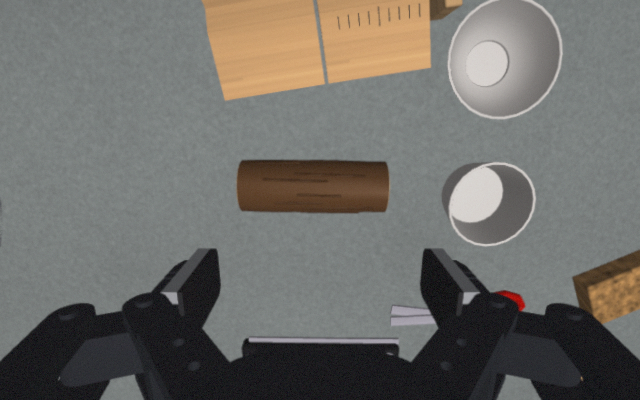

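```bash
cat >> h.py <<'E'
def circ(q,sx,z=.028):
    d=np.array([np.cos(q[2]),np.sin(q[2]),0]);n=np.array([-d[1],d[0],0]);th=np.linspace(0,2*np.pi,180)
    return np.array([q[0],q[1],z])+d*sx*.075+.028*(np.cos(th)[:,None]*n+np.sin(th)[:,None]*np.array([0,0,1]))
def incr(q,p):
    c,s=np.cos(p[2]),np.sin(p[2]); d=np.array(q[:2])-p[:2]; return np.array([c*d[0]+s*d[1],-s*d[0]+c*d[1],q[2]-p[2]])
E
python3 - <<'E'
from h import *
from scipy.optimize import least_squares
import pickle; c=pickle.load(open('w3.pkl','rb'))
a,b=onz(c,(225,100),0),onz(c,(432,68),0); print(a,b,np.linalg.norm(a-b),'yaw',np.arctan2(b[1]-a[1],b[0]-a[0]))
yaw=np.arctan2(b[1]-a[1],b[0]-a[0])
p0=np.load('cradle.npy'); print(p0, 'toe side-fit', [ (p0[0]+np.cos(p0[2])*x+np.sin(p0[2])*.091, p0[1]+np.sin(p0[2])*x-np.cos(p0[2])*.091) for x in (-.22,0)])
def g(q):
    e,l=proj(c,circ(q,1)),proj(c,circ(q,-1))
    return np.array([e[:,0].max()-389,l[:,0].min()-237,e[:,1].max()-212.5,l[:,1].max()-211.5,e[:,1].min()-163,l[:,1].min()-160])
r=least_squares(g,[.52,-.047,-.12]); print('log',r.x,r.fun.round(1), 'side fit',np.load('log.npy'))
# tri log +x end centre (wrist vs scene) 
print('stop top? bowl rim', [onz(c,u,.042) for u in [(448,62),(561,45),(500,117)]], 'tub',[onz(c,u,.048) for u in [(443,205),(536,195)]])
E
```

```text
[0.43400983 0.0505922  0.        ] [0.65547145 0.05677045 0.        ] 0.22154778002384243 yaw 0.02789035114163492
[0.65337024 0.1467578  0.01827712] toe side-fit [(np.float64(0.4350701061988294), np.float64(0.051752254025740435)), (np.float64(0.655033361395146), np.float64(0.055772995678727844))]
log [ 0.51757915 -0.04902819 -0.13405558] [ 1.2 -1.2  2.   1.  -1.8 -0.8] side fit [ 0.51998524 -0.04746418 -0.12115284]
stop top? bowl rim [array([0.65706275, 0.05774461, 0.042     ]), array([0.76404635, 0.06190423, 0.042     ]), array([0.7062626 , 0.00189845, 0.042     ])] tub [array([ 0.64622284, -0.07857889,  0.048     ]), array([ 0.74155679, -0.07946502,  0.048     ])]
```

```bash
python3 - <<'E'
from h import *
np.save('cradle.npy',[.6532,.1472,.022]); np.save('log.npy',[.518,-.048,-.128])
plan([.510,-.108,.026],-.128)
E
```

```text
pos [ 0.52748679 -0.03234247  0.23901168] jaw yaw -0.12 toolx [-0.001 -0.001 -1.   ] d(cm) [21.31 -0.81  7.71] twist 0.00797238282352808 t 2.1333 F [ 0.3 -0.3  0.5] q7 -0.38 gw 0.085
```

Call:
arm_command(
  commands=[
    {"dx": 0, "dy": -0.3, "dz": 3, "twist": 0},
    {"dx": 1, "dy": -0.8, "dz": 6, "twist": 0},
    {"dx": 4, "dy": -0.8, "dz": 7.7, "twist": 0.008},
    {"dx": 8, "dy": -0.8, "dz": 7.7, "twist": 0.008},
    {"dx": 12, "dy": -0.8, "dz": 7.7, "twist": 0.008},
    {"dx": 15, "dy": -0.8, "dz": 7.7, "twist": 0.008},
    {"dx": 18, "dy": -0.8, "dz": 7.7, "twist": 0.008},
    {"dx": 20, "dy": -0.8, "dz": 7.7, "twist": 0.008},
    {"dx": 21, "dy": -0.8, "dz": 7.7, "twist": 0.008},
    {"dx": 21.3, "dy": -0.8, "dz": 7.7, "twist": 0.008},
    {"dx": 21.3, "dy": -0.8, "dz": 7.7, "twist": 0.008},
  ],
)

```text
clock: 3.05
position: [0.5099, -0.1089, 0.0261]
tool_rot: [-0.925, 1.569, -2.625]
force: [-0.1, 0.2, 1.1]
grip_width: 0.0853
```

```bash
python3 - <<'E'
from h import *
f=imaging.grab_frame('wrist'); g=imaging.grab_frame('side')
cv2.imwrite('pics/w4.png',f[:,:,::-1]); cv2.imwrite('pics/s4.png',cv2.resize(g[100:350,160:480,::-1],None,fx=2.4,fy=2.4,interpolation=cv2.INTER_CUBIC))
plan([.510,-.108,.026],-.128)
E
```

```text
pos [ 0.51067106 -0.10861382  0.02723799] jaw yaw -0.1288 toolx [ 0.    -0.001 -1.   ] d(cm) [ 0.12 -0.07 -0.05] twist -0.0008444914732017583 t 3.15 F [0.  0.8 0.5] q7 -0.41 gw 0.085
```

View pics/w4.png

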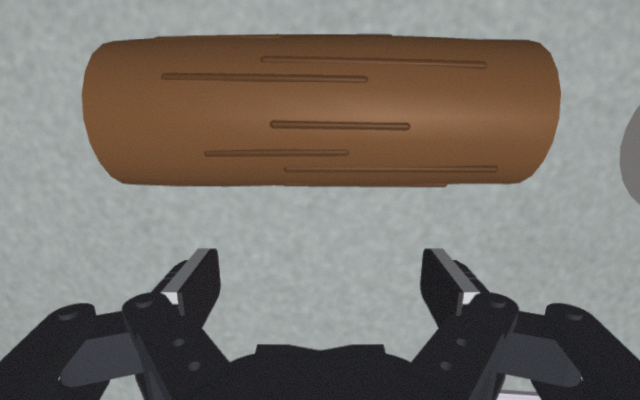

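View pics/s4.png

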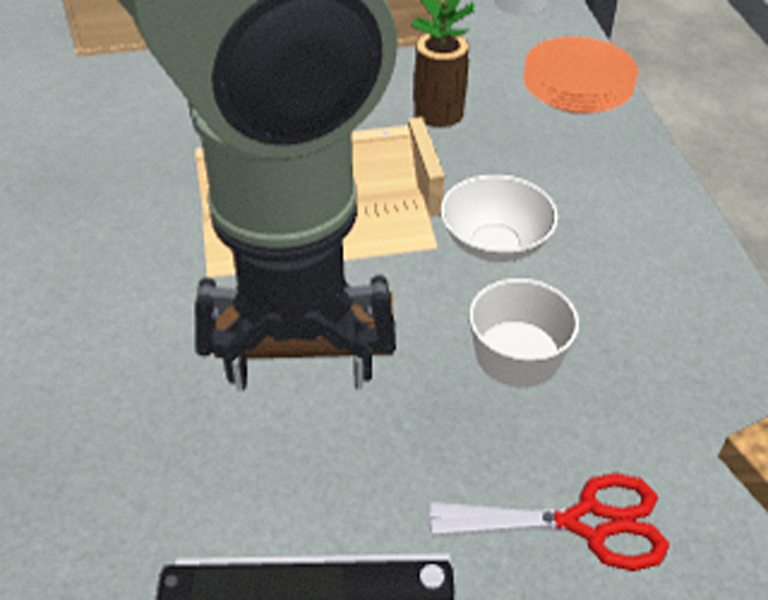

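```bash
python3 - <<'E'
from h import *
cs=cam('side')
for u in [(240,388),(360,386)]:
    o,v=ray(cs,(u[0]/2.4+160,u[1]/2.4+100))
    for y in (-.119,-.108): t=(y-o[1])/v[1]; print((o+t*v).round(4))
print(incr(np.load('log.npy'),np.load('cradle.npy')))
E
```

```text
[ 0.4656 -0.119   0.041 ]
[ 0.4646 -0.108   0.0272]
[ 0.5585 -0.119   0.0256]
[ 0.5598 -0.108   0.0115]
[-0.13946134 -0.1921786  -0.15      ]
```

Call:
arm_command(
  commands=[
    {"dx": 0.4, "dy": 0, "dz": -0.6, "twist": 0},
    {"dx": 0.8, "dy": 0, "dz": -1.2, "twist": 0},
    {"dx": 0.9, "dy": 0, "dz": -1.7, "twist": 0},
    {"dx": 0.9, "dy": 0, "dz": -2.1, "twist": 0},
    {"dx": 0.9, "dy": 0, "dz": -2.5, "twist": -0.01},
    {"dx": 0.9, "dy": 0, "dz": -2.9, "twist": -0.02},
    {"dx": 0.9, "dy": 0, "dz": -3.3, "twist": -0.03},
    {"dx": 0.9, "dy": 0, "dz": -3.7, "twist": -0.04},
    {"dx": 0.9, "dy": 0, "dz": -4.1, "twist": -0.05},
    {"dx": 0.9, "dy": 0, "dz": -4.5, "twist": -0.06},
    {"dx": 0.9, "dy": 0, "dz": -4.8, "twist": -0.07},
    {"dx": 0.9, "dy": 0, "dz": -5.0, "twist": -0.08},
  ],
)

```text
clock: 4.15
position: [0.5172, -0.0586, 0.0182]
tool_rot: [0.541, 1.57, -1.078]
force: [-0.8, 0.4, -1.3]
grip_width: 0.0855
```

```bash
cat > look.py <<'E'
from h import *
import sys,pickle
n=sys.argv[1]
f=imaging.grab_frame('wrist'); cv2.imwrite(f'pics/{n}.png',f[:,:,::-1])
pickle.dump(cam('wrist'),open(n+'.pkl','wb'))
plan([.5,-.1,.02],.022)
E
python3 look.py w5
```

```text
pos [ 0.51721528 -0.05831147  0.01820365] jaw yaw -0.0466 toolx [ 0.001 -0.001 -1.   ] d(cm) [-0.18 -1.53  4.24] twist -0.06857878165202536 t 4.2 F [1.2 0.  0.3] q7 -0.45 gw 0.086
```

View pics/w5.png

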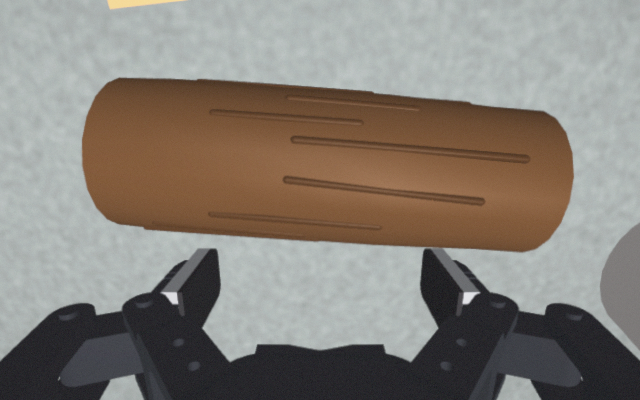

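Call:
arm_command(
  commands=[
    {"dx": 0, "dy": 0, "dz": -0.3, "twist": -0.015},
    {"dx": 0, "dy": 0, "dz": -0.6, "twist": -0.03},
    {"dx": 0, "dy": 0, "dz": -0.9, "twist": -0.045},
    {"dx": 0, "dy": 0, "dz": -1.2, "twist": -0.06},
    {"dx": 0, "dy": 0, "dz": -1.5, "twist": -0.07},
    {"dx": 0, "dy": 0, "dz": -1.8, "twist": -0.07},
    {"dx": 0, "dy": 0, "dz": -2.1, "twist": -0.07},
    {"dx": 0, "dy": 0, "dz": -2.4, "twist": -0.07},
    {"dx": 0, "dy": 0, "dz": -2.7, "twist": -0.07},
    {"dx": 0, "dy": 0, "dz": -3.0, "twist": -0.07},
    {"dx": 0, "dy": 0, "dz": -3.3, "twist": -0.07},
    {"dx": 0, "dy": 0, "dz": -3.6, "twist": -0.07},
  ],
)

```text
clock: 5.2
position: [0.5189, -0.022, 0.0182]
tool_rot: [0.567, 1.57, -0.981]
force: [-0.3, -0.2, -0.2]
grip_width: 0.0854
```

```bash
python3 look.py w6
```

```text
pos [ 0.51896252 -0.02134991  0.01820551] jaw yaw 0.024 toolx [ 0.001 -0.    -1.   ] d(cm) [-0.18 -2.08  7.82] twist 0.0020124487467274577 t 5.25 F [1.1 1.  0. ] q7 -0.46 gw 0.086
```

View pics/w6.png

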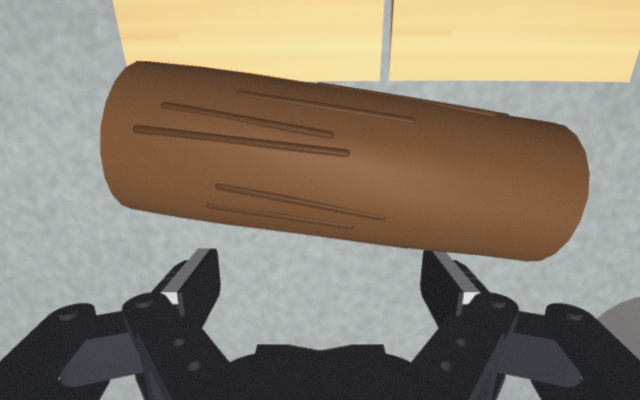

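Call:
arm_command(
  commands=[
    {"dx": 0, "dy": 0.8, "dz": 0.4, "twist": 0},
    {"dx": 0, "dy": 2, "dz": 0.4, "twist": 0},
    {"dx": 0, "dy": 2.8, "dz": 0.2, "twist": 0},
    {"dx": 0, "dy": 2.8, "dz": 0, "twist": 0},
    {"dx": 0, "dy": 2.8, "dz": -0.3, "twist": 0},
    {"dx": 0, "dy": 2.8, "dz": -0.5, "twist": 0},
    {"dx": 0, "dy": 2.8, "dz": -0.7, "twist": 0},
    {"dx": 0, "dy": 2.8, "dz": -0.9, "twist": 0},
    {"dx": 0, "dy": 2.8, "dz": -1.1, "twist": 0},
    {"dx": 0, "dy": 2.8, "dz": -1.3, "twist": 0},
    {"dx": 0, "dy": 2.8, "dz": -1.5, "twist": 0},
    {"dx": 0, "dy": 2.8, "dz": -1.7, "twist": 0},
  ],
)

```text
clock: 6.25
position: [0.5465, -0.0035, 0.0183]
tool_rot: [0.988, 1.57, -0.559]
force: [-0.9, -0.2, -0.3]
grip_width: 0.0852
```

```bash
python3 look.py w7
```

```text
pos [ 0.54653157 -0.00306919  0.01824654] jaw yaw 0.0244 toolx [ 0.001 -0.    -1.   ] d(cm) [-0.18 -4.89  9.58] twist 0.0023623524354807746 t 6.3 F [0.8 0.1 0.4] q7 -0.47 gw 0.085
```

View pics/w7.png

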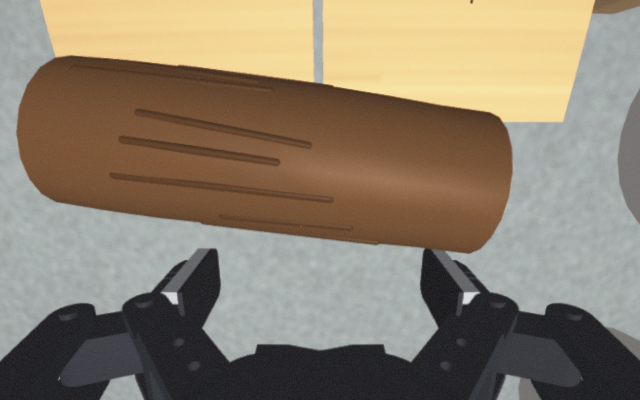

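Call:
arm_command(
  commands=[
    {"dx": 0, "dy": 0, "dz": -0.2, "twist": 0},
    {"dx": 0, "dy": 0, "dz": -0.4, "twist": 0},
    {"dx": 0, "dy": 0, "dz": -0.6, "twist": 0},
    {"dx": 0, "dy": 0, "dz": -0.8, "twist": 0},
    {"dx": 0, "dy": 0, "dz": -1.0, "twist": 0},
    {"dx": 0, "dy": 0, "dz": -1.2, "twist": 0},
    {"dx": 0, "dy": 0, "dz": -1.4, "twist": 0},
    {"dx": 0, "dy": 0, "dz": -1.6, "twist": 0},
    {"dx": 0, "dy": 0, "dz": -1.8, "twist": 0},
    {"dx": 0, "dy": 0, "dz": -2.0, "twist": 0},
  ],
)

```text
clock: 7.13
position: [0.5461, 0.0171, 0.0183]
tool_rot: [1.324, 1.57, -0.222]
force: [0.3, -0.5, 0.3]
grip_width: 0.0856
```

```bash
python3 look.py w8
```

```text
pos [0.54608125 0.01760892 0.01827982] jaw yaw 0.0248 toolx [ 0.001  0.    -1.   ] d(cm) [-0.18 -4.9  11.64] twist 0.0027537461982614087 t 7.1833 F [ 1.  -0.4  0.8] q7 -0.51 gw 0.085
```

View pics/w8.png

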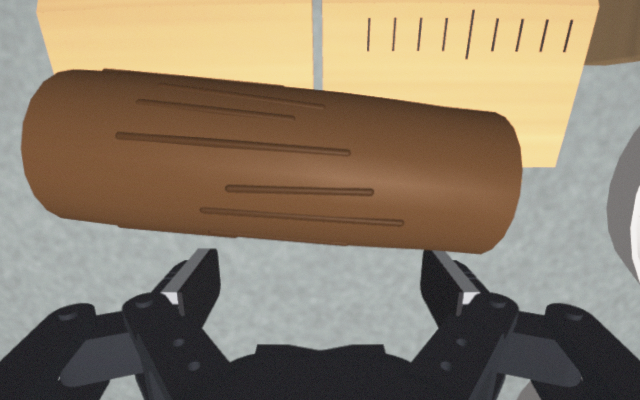

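Call:
arm_command(
  commands=[
    {"dx": 0, "dy": 0, "dz": -0.2, "twist": 0},
    {"dx": 0, "dy": 0, "dz": -0.4, "twist": 0},
    {"dx": 0, "dy": 0, "dz": -0.6, "twist": 0},
    {"dx": 0, "dy": 0, "dz": -0.8, "twist": 0},
    {"dx": 0, "dy": 0, "dz": -1.0, "twist": 0},
    {"dx": 0, "dy": 0, "dz": -1.2, "twist": 0},
    {"dx": 0, "dy": 0, "dz": -1.4, "twist": 0},
    {"dx": 0, "dy": 0, "dz": -1.6, "twist": 0},
    {"dx": 0, "dy": 0, "dz": -1.8, "twist": 0},
    {"dx": 0, "dy": 0, "dz": -2.0, "twist": 0},
  ],
)

```text
clock: 8.02
position: [0.5456, 0.0378, 0.0183]
tool_rot: [1.603, 1.57, 0.057]
force: [0.2, -1.4, 1.1]
grip_width: 0.0856
```

```bash
python3 look.py w9
```

```text
pos [0.54557773 0.03833884 0.01829579] jaw yaw 0.0252 toolx [ 0.001  0.    -1.   ] d(cm) [-0.18 -4.9  13.71] twist 0.0032060173104249134 t 8.0667 F [-0.6  0.3  0.2] q7 -0.54 gw 0.086
```

View pics/w9.png

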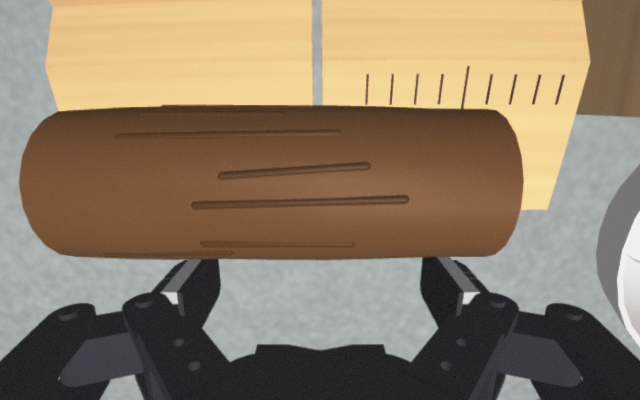

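Call:
arm_command(
  commands=[
    {"dx": -0.1, "dy": 0, "dz": -0.3, "twist": 0},
    {"dx": -0.2, "dy": 0, "dz": -0.6, "twist": 0},
    {"dx": -0.3, "dy": 0, "dz": -0.9, "twist": 0},
    {"dx": -0.4, "dy": 0, "dz": -1.2, "twist": 0},
    {"dx": -0.5, "dy": 0, "dz": -1.5, "twist": 0},
    {"dx": -0.6, "dy": 0, "dz": -1.8, "twist": 0},
    {"dx": -0.7, "dy": 0, "dz": -2.1, "twist": 0},
    {"dx": -0.8, "dy": 0, "dz": -2.4, "twist": 0},
    {"dx": -0.8, "dy": 0, "dz": -2.7, "twist": 0},
    {"dx": -0.8, "dy": 0, "dz": -3.0, "twist": 0},
    {"dx": -0.8, "dy": 0, "dz": -3.2, "twist": 0},
  ],
)

```text
clock: 8.98
position: [0.5447, 0.0708, 0.0263]
tool_rot: [2.113, 1.57, 0.568]
force: [0.3, -1.7, 2.2]
grip_width: 0.0854
```

```bash
python3 look.py w10
```

```text
pos [0.54470314 0.07116081 0.02627168] jaw yaw 0.0258 toolx [ 0.001  0.001 -1.   ] d(cm) [ 0.61 -4.91 17.  ] twist 0.0037504233341059123 t 9.0333 F [-0.5  0.1 -0.7] q7 -0.58 gw 0.085
```

View pics/w10.png

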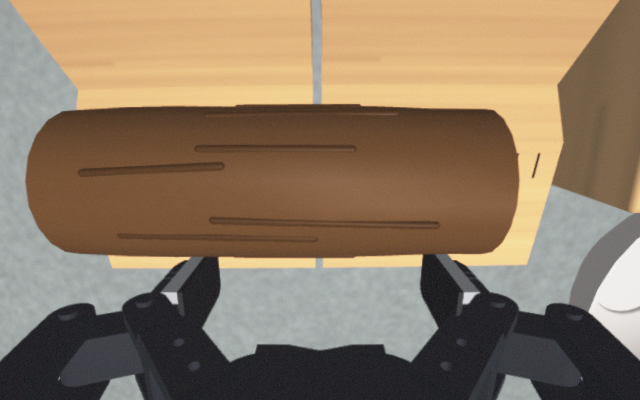

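Call:
arm_command(
  commands=[
    {"dx": 0, "dy": 0, "dz": -0.2, "twist": 0},
    {"dx": 0, "dy": 0, "dz": -0.4, "twist": 0},
    {"dx": 0, "dy": 0, "dz": -0.6, "twist": 0},
    {"dx": 0, "dy": 0, "dz": -0.8, "twist": 0},
    {"dx": 0, "dy": 0, "dz": -1.0, "twist": 0},
    {"dx": 0, "dy": 0, "dz": -1.2, "twist": 0},
    {"dx": 0, "dy": 0, "dz": -1.4, "twist": 0},
    {"dx": 0, "dy": 0, "dz": -1.5, "twist": 0},
    {"dx": 0, "dy": 0, "dz": -1.5, "twist": 0},
    {"dx": 0, "dy": 0, "dz": -1.5, "twist": 0},
  ],
)

```text
clock: 9.87
position: [0.5443, 0.0862, 0.0263]
tool_rot: [2.329, 1.57, 0.784]
force: [-0.3, -0.1, -0.7]
grip_width: 0.0852
```

```bash
python3 look.py w11
```

```text
pos [0.54432508 0.08610359 0.0262929 ] jaw yaw 0.0257 toolx [ 0.001  0.001 -1.   ] d(cm) [ 0.61 -4.91 18.49] twist 0.003742031026923831 t 9.9167 F [-1.2 -0.3  0. ] q7 -0.61 gw 0.085
```

View pics/w11.png

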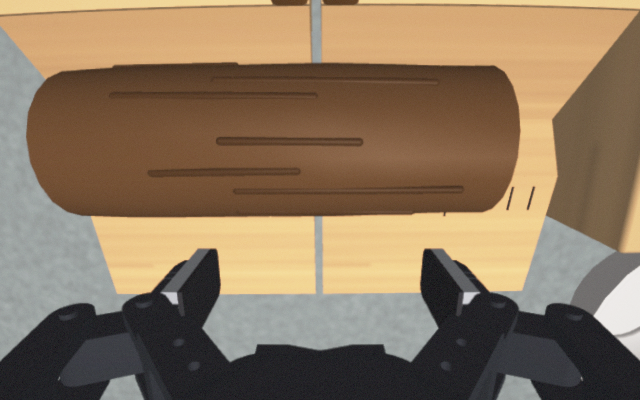

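Call:
arm_command(
  commands=[
    {"dx": -0.3, "dy": 0, "dz": 1.2, "twist": 0},
    {"dx": -1, "dy": 0, "dz": 2.5, "twist": 0},
    {"dx": -4, "dy": 0, "dz": 3, "twist": 0},
    {"dx": -8, "dy": -1, "dz": 3, "twist": 0},
    {"dx": -11, "dy": -4, "dz": 2, "twist": 0},
    {"dx": -12, "dy": -7.5, "dz": 0, "twist": 0},
    {"dx": -12, "dy": -11, "dz": -2, "twist": 0},
    {"dx": -12, "dy": -12.5, "dz": -3, "twist": 0},
    {"dx": -12, "dy": -12.5, "dz": -3, "twist": 0},
    {"dx": -12, "dy": -12.5, "dz": -3, "twist": 0},
  ],
  grip=1,
  squeeze=20,
)

```text
clock: 10.75
position: [0.4184, 0.1124, 0.1467]
tool_rot: [1.76, 1.569, 0.215]
force: [0.3, -0.4, 0.3]
grip_width: -0.0001
```

```bash
cat > logfit.py <<'E'
from h import *
import pickle
from scipy.optimize import least_squares
c=pickle.load(open('w11.pkl','rb')); p=np.load('cradle.npy')
def g(q):
    e,l=proj(c,circ(q,1,.034)),proj(c,circ(q,-1,.034))
    return np.array([e[:,0].max()-520,l[:,0].min()-26,e[:,1].max()-215,l[:,1].max()-215,e[:,1].min()-66,l[:,1].min()-73])
r=least_squares(g,[.53,.13,.02]); print('log',r.x,r.fun.round(1),'in cradle',incr(r.x,p))
near=r.x[:2]-.075*np.array([np.cos(r.x[2]),np.sin(r.x[2])]); print('near end',near)
def T(x,y): a=p[2]; return [p[0]+np.cos(a)*x-np.sin(a)*y,p[1]+np.sin(a)*x+np.cos(a)*y]
print(T(-.245,-.007)); plan(T(-.245,-.007)+[.033],.022)
print([onz(c,u,.0) .round(4) for u in [(118,294),(522,291)]])
E
python3 logfit.py; python3 look.py w12; python3 - <<'E'
from h import *
g=imaging.grab_frame('side');cv2.imwrite('pics/s12.png',cv2.resize(g[50:250,160:420,::-1],None,fx=3,fy=3,interpolation=cv2.INTER_CUBIC))
E
```

```text
log [0.52721111 0.13711586 0.0331784 ] [ 2.  -2.2  2.1  4.7 -1.5 -3.5] in cradle [-0.12618023 -0.00731017  0.0111784 ]
near end [0.45225239 0.13462793]
[np.float64(0.4084132751863092), np.float64(0.1348121287144879)]
pos [0.41838065 0.1124276  0.14671595] jaw yaw 0.0267 toolx [ 0.002  0.    -1.   ] d(cm) [11.37 -0.96 -2.26] twist 0.004654777454944359 t 10.75 F [ 0.3 -0.4  0.3] q7 -0.66 gw -0.0
[array([0.4337, 0.0498, 0.    ]), array([0.6547, 0.0573, 0.    ])]
pos [0.41901757 0.11211715 0.14651041] jaw yaw 0.0254 toolx [ 0.002  0.001 -1.   ] d(cm) [12.65  7.53 21.42] twist 0.003441300194986674 t 10.8 F [-0.3 -1.  -0.3] q7 -0.66 gw -0.0
```

View pics/w12.png

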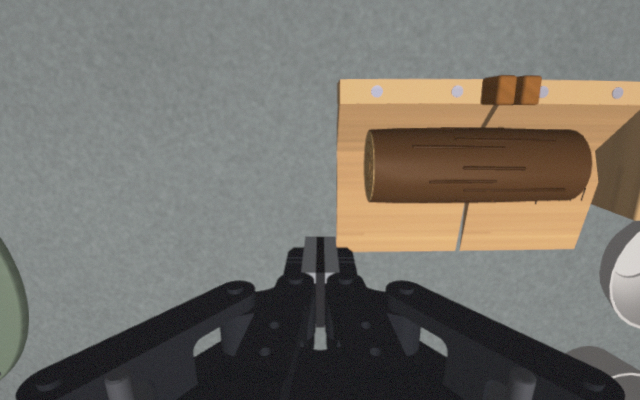

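View pics/s12.png

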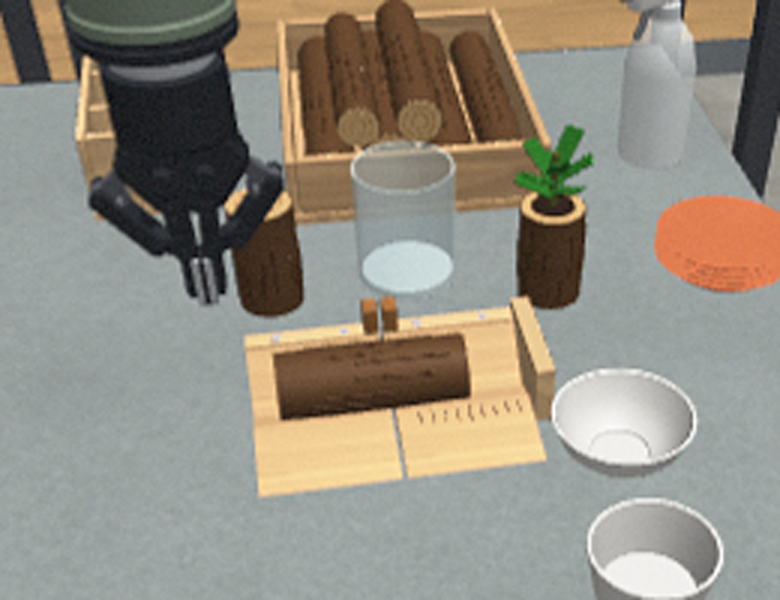

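Call:
arm_command(
  commands=[
    {"dx": 0, "dy": -1, "dz": -1.2, "twist": 0},
    {"dx": 1, "dy": -1, "dz": -2.2, "twist": 0},
    {"dx": 4, "dy": -1, "dz": -2.3, "twist": 0},
    {"dx": 7, "dy": -1, "dz": -2.3, "twist": 0},
    {"dx": 9, "dy": -1, "dz": -2.3, "twist": 0},
    {"dx": 10, "dy": -1, "dz": -2.3, "twist": 0},
    {"dx": 10.2, "dy": -1, "dz": -2.3, "twist": 0},
    {"dx": 10.2, "dy": -1, "dz": -2.3, "twist": 0},
  ],
)

```text
clock: 11.52
position: [0.4089, 0.1343, 0.0437]
tool_rot: [1.186, 1.571, -0.361]
force: [0.1, -0.4, -0.5]
grip_width: 0.0002
```

```bash
python3 look.py w13; python3 - <<'E'
from h import *
p=np.load('cradle.npy');s=sensors.observe();print(incr(list(s['position'][:2])+[0],p),s['position'])
g=imaging.grab_frame('side');cv2.imwrite('pics/s13.png',cv2.resize(g[50:250,160:420,::-1],None,fx=3,fy=3,interpolation=cv2.INTER_CUBIC))
E
```

```text
pos [0.40925459 0.13451982 0.04437523] jaw yaw 0.024 toolx [ 0.001  0.001 -1.   ] d(cm) [ 2.44  8.51 23.66] twist 0.0019959618351925723 t 11.5667 F [-0.5  0.1  0.6] q7 -0.89 gw 0.0
[-0.24416532 -0.00731075 -0.022     ] [0.40925459 0.13451982 0.04437523]
```

View pics/w13.png

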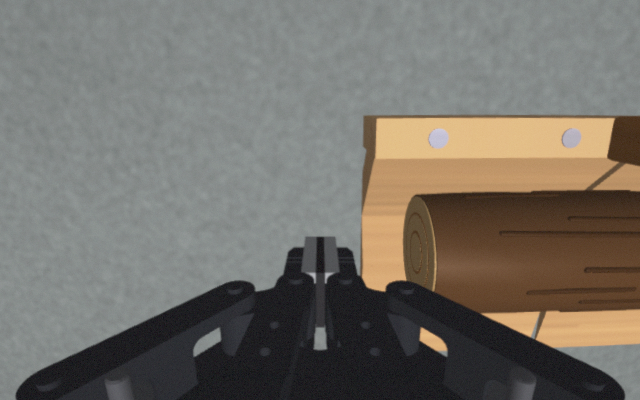

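View pics/s13.png

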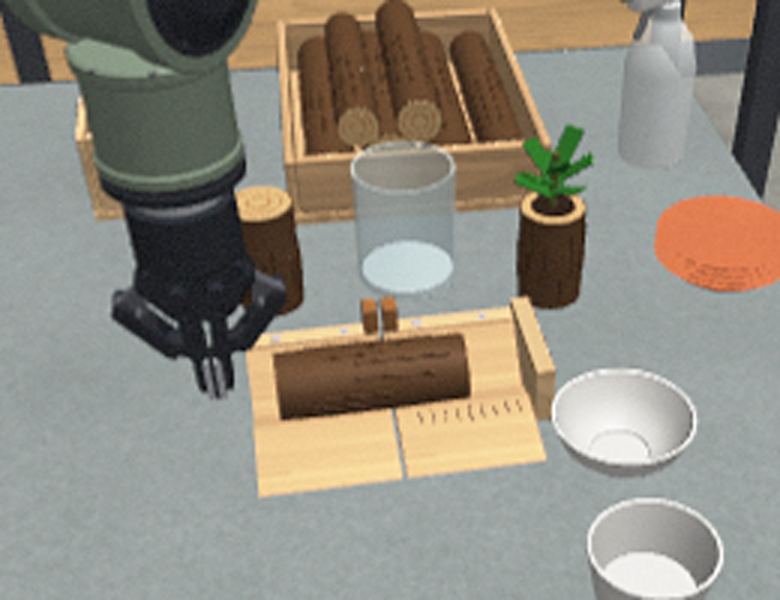

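Call:
arm_command(
  commands=[
    {"dx": 0, "dy": 0.6, "dz": 0, "twist": 0},
    {"dx": 0, "dy": 1.2, "dz": 0, "twist": 0},
    {"dx": 0, "dy": 1.8, "dz": 0, "twist": 0},
    {"dx": 0, "dy": 2.3, "dz": 0, "twist": 0},
    {"dx": 0, "dy": 2.8, "dz": 0, "twist": 0},
    {"dx": 0, "dy": 3.3, "dz": 0, "twist": 0},
    {"dx": 0, "dy": 3.8, "dz": 0, "twist": 0},
    {"dx": 0, "dy": 4.3, "dz": 0, "twist": 0},
    {"dx": 0, "dy": 4.8, "dz": 0, "twist": 0},
    {"dx": 0, "dy": 5.2, "dz": 0, "twist": 0},
    {"dx": 0, "dy": 5.6, "dz": 0, "twist": 0},
    {"dx": 0, "dy": 6.0, "dz": 0, "twist": 0},
  ],
)

```text
clock: 12.62
position: [0.4697, 0.1361, 0.0449]
tool_rot: [1.945, 1.569, 0.398]
force: [-1.7, 0.2, 0.8]
grip_width: -0.0
```

```bash
python3 look.py w14; python3 - <<'E'
from h import *
p=np.load('cradle.npy');s=sensors.observe();print(incr(list(s['position'][:2])+[0],p),s['position'])
g=imaging.grab_frame('side');cv2.imwrite('pics/s14.png',cv2.resize(g[50:250,160:420,::-1],None,fx=3,fy=3,interpolation=cv2.INTER_CUBIC))
E
```

```text
pos [0.47048914 0.1361153  0.04492198] jaw yaw 0.0238 toolx [ 0.003  0.001 -1.   ] d(cm) [ 2.48  2.38 23.68] twist 0.0017622314972784991 t 12.6667 F [ 0.6 -0.2  1. ] q7 -0.8 gw 0.0
[-0.18291048 -0.00706271 -0.022     ] [0.47048914 0.1361153  0.04492198]
```

View pics/w14.png

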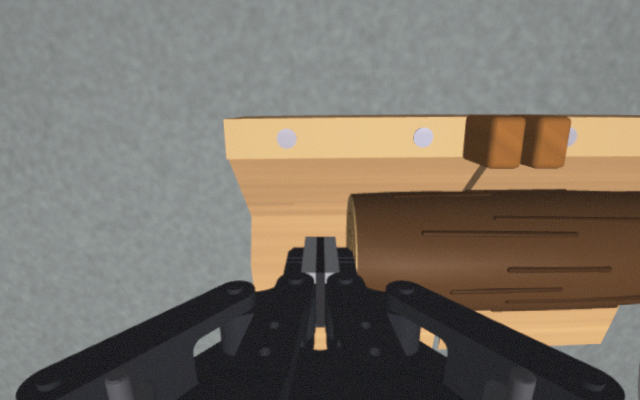

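View pics/s14.png

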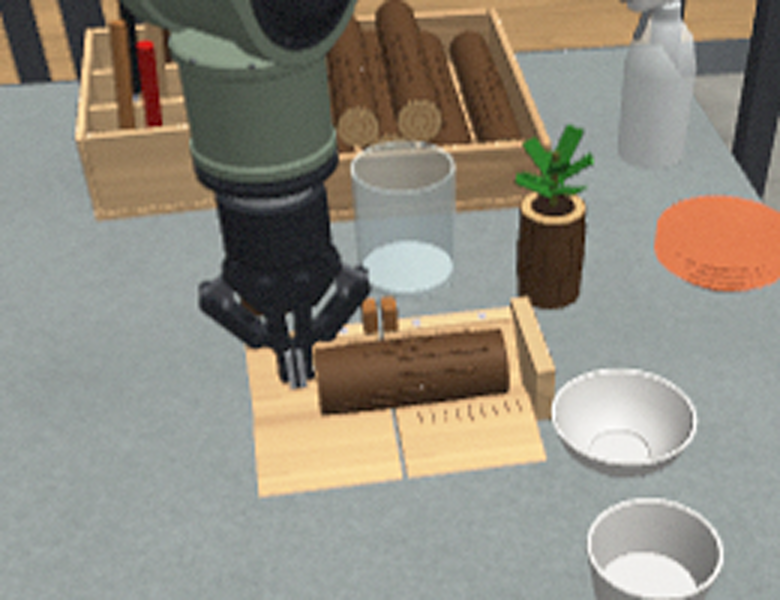

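Call:
arm_command(
  commands=[
    {"dx": 0, "dy": 0.3, "dz": 0, "twist": 0},
    {"dx": 0, "dy": 0.5, "dz": 0, "twist": 0},
    {"dx": 0, "dy": 0.7, "dz": 0, "twist": 0},
    {"dx": 0, "dy": 0.9, "dz": 0, "twist": 0},
    {"dx": 0, "dy": 1.1, "dz": 0, "twist": 0},
    {"dx": 0, "dy": 1.3, "dz": 0, "twist": 0},
    {"dx": 0, "dy": 1.4, "dz": 0, "twist": 0},
    {"dx": 0, "dy": 1.5, "dz": 0, "twist": 0},
    {"dx": 0, "dy": 1.6, "dz": 0, "twist": 0},
  ],
)

```text
clock: 13.47
position: [0.4861, 0.1365, 0.0449]
tool_rot: [1.958, 1.568, 0.411]
force: [-1.1, 0.2, -1.4]
grip_width: -0.0001
```

Call:
arm_command(
  commands=[
    {"dx": 0, "dy": 0.1, "dz": 0, "twist": 0},
    {"dx": 0, "dy": 0.2, "dz": 0, "twist": 0},
    {"dx": 0, "dy": 0.3, "dz": 0, "twist": 0},
  ],
)

```text
clock: 13.72
position: [0.4883, 0.1365, 0.0448]
tool_rot: [2.08, 1.57, 0.533]
force: [-12.2, 1.0, 9.4]
grip_width: 0.0003
```

```bash
python3 - <<'E'
from h import *
p=np.load('cradle.npy');s=sensors.observe();print(incr(list(s['position'][:2])+[0],p),s['position'],s['force'])
g=imaging.grab_frame('side');cv2.imwrite('pics/s15.png',cv2.resize(g[130:200,230:370,::-1],None,fx=5.5,fy=5.5,interpolation=cv2.INTER_CUBIC))
E
```

```text
[-0.16513771 -0.00706598 -0.022     ] [0.48825769 0.13650299 0.04480932] [-12.15944081   1.04932671   9.4047053 ]
```

View pics/s15.png

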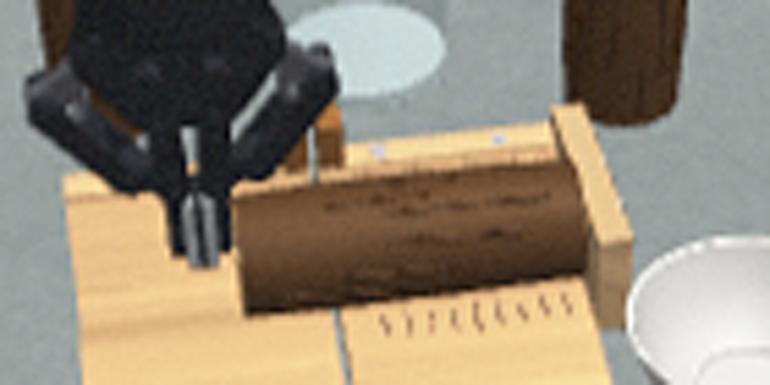

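Call:
arm_command(
  commands=[
    {"dx": 0, "dy": -0.3, "dz": 0, "twist": 0},
    {"dx": 0, "dy": -0.8, "dz": 0, "twist": 0},
    {"dx": 0, "dy": -2, "dz": 0, "twist": 0},
    {"dx": 0, "dy": -4, "dz": 0, "twist": 0},
    {"dx": 0, "dy": -6, "dz": 0, "twist": 0},
    {"dx": -2, "dy": -7, "dz": 0, "twist": 0},
    {"dx": -5, "dy": -7, "dz": 0, "twist": 0},
    {"dx": -8, "dy": -7, "dz": 0, "twist": 0},
    {"dx": -10, "dy": -7, "dz": 0, "twist": 0},
    {"dx": -10, "dy": -7, "dz": 0, "twist": 0},
  ],
)

```text
clock: 14.6
position: [0.4195, 0.1353, 0.1482]
tool_rot: [1.84, 1.565, 0.293]
force: [1.6, -0.2, 0.7]
grip_width: 0.0001
```

```bash
python3 look.py w16; python3 - <<'E'
from h import *
g=imaging.grab_frame('side');cv2.imwrite('pics/s16.png',cv2.resize(g[130:220,230:370,::-1],None,fx=5.5,fy=5.5,interpolation=cv2.INTER_CUBIC))
g=imaging.grab_frame('scene');cv2.imwrite('pics/c16.png',g[:,:,::-1])
E
```

```text
pos [0.41899241 0.13488768 0.14650042] jaw yaw 0.0234 toolx [ 0.004  0.001 -1.   ] d(cm) [12.66  7.49 23.69] twist 0.0014018934598991617 t 14.65 F [ 0.7 -1.6  0.5] q7 -0.73 gw -0.0
```

View pics/s16.png

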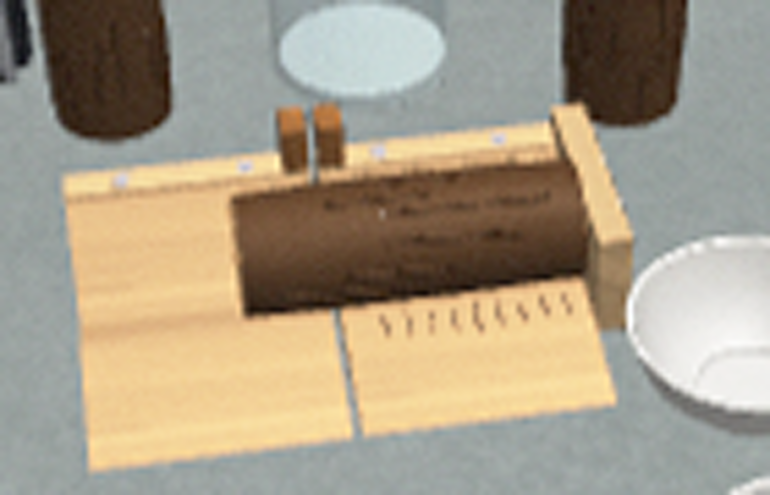

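View pics/w16.png

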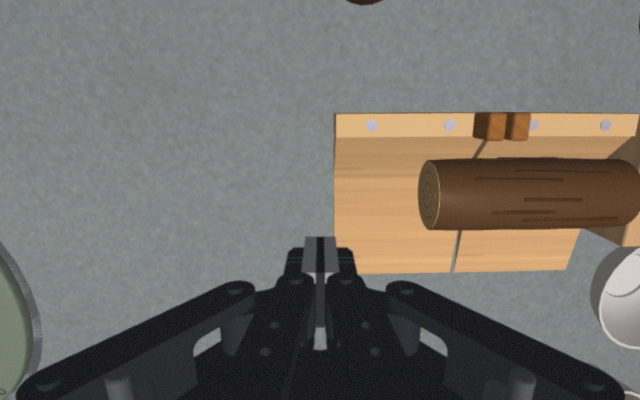

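View pics/c16.png

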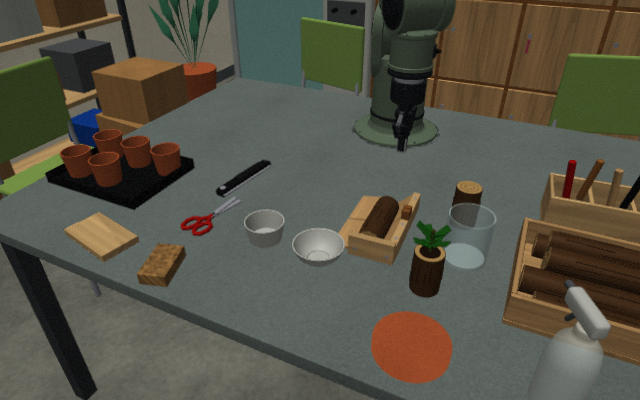

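```bash
python3 - <<'E'
from h import *
import pickle
c=pickle.load(open('w16.pkl','rb'));p=np.load('cradle.npy');cs=cam('side')
a=onz(c,(429.5,194),.034);print('near end (wrist)',incr([a[0],a[1],0],p))
b=onz(c,(333,272),0);print('toe corner in cradle',incr([b[0],b[1],0],p))
from scipy.optimize import least_squares
S=lambda u,v:np.array([u/5.5+230,v/5.5+130])
def g(q):
    e,l=proj(cs,circ(q,1,.034)),proj(cs,circ(q,-1,.034))
    return np.array([l[:,0].min()-S(232,0)[0],l[:,1].max()-S(0,316)[1],l[:,1].min()-S(0,195)[1],e[:,1].max()-S(0,278)[1],e[:,1].min()-S(0,160)[1]])
r=least_squares(g,[.578,.138,.02]);print('side',incr(r.x,p),r.fun.round(1))
E
```

```text
near end (wrist) [-0.15134989 -0.00643926 -0.022     ]
toe corner in cradle [-0.22252005 -0.08953351 -0.022     ]
side [-0.07246134 -0.00951512 -0.00116366] [ 0.   0.9 -0.8  0.8 -1. ]
```

Both views put the log's centre 72–76 mm before the stop, which matches it being seated and butted. I'm handing the job in.

```bash
python3 -c "
from workcell import order,sensors
print(order.job_done()); print(sensors.observe()['clock'])"
```

```text
the job is handed in; nothing more can be done
None
the job is handed in; nothing more can be done
```

The log is lying in the V against the end stop, and I handed the job in at about 15 s of the 72 s. The hand-in gave no verdict.

I rolled it across the table and up the ramp with the open fingertips behind it. On the way I turned it parallel to the cradle by pushing its lagging end. It dropped over the crest into the V, and I then pushed its near end with the closed fingertips until the force rose to about 12 N at the stop. It was never gripped or lifted, and it rolled about 0.18 m, roughly a full turn.

Last checks, after backing the arm off:

| Check | Wrist view | Side view | Target |
|---|---|---|---|
| Log centre along the V (x) | about -76 mm | about -72.5 mm | -79 to -71 mm |
| Log centre across the V (y) | about -6.4 mm | about -9.5 mm | -12 to -2 mm |
| Angle to the V | not measured | about 0.001 rad | below 0.05 rad |

- **View agreement:** the two views differ by about 3 mm, close to the calibration error of about 2 mm per camera, and both are inside the limits.
- **Height:** I did not measure the log's height. I took it from the text as seated, and the pictures agree.
- **Bystanders and arm:** the other things on the table look unmoved by eye in the before and after pictures. The arm is clear of everything.

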